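# Pack the last book, close and clamp the moving crate, clip on its list tube

## Robot

A 6-joint arm with a two-finger parallel gripper is mounted at the origin on the work surface. World frame = base frame: x ahead of the robot, y to its left, z up, the work surface at z = 0. Lengths are in m, angles in rad, forces in N, time in s.
With the tool pointing down it reaches from about 0.375 to 0.9 m from the base axis. Payload 3.1 kg.
Tool frame: the origin (TCP) lies midway between the tips of the shut fingers; the grasp point (between the pads) lies 19 mm behind it; x points along the fingers, y is the direction in which the jaws open and shut, and the axes are right-handed (so a half turn about x gives the same grasp; the last joint's range is limited). The gripper opens to 87 mm and grips with 3 to 60 N. Pads are 19 mm wide; open, the fingers measure 117 mm over their backs; the gripper's body (75 mm by 190 mm) begins 51 mm behind the grasp point.
Start: joints at [-1.425, 0.527, 1.433, -0, 1.181, -0.178], TCP at [0.199, -0.592, 0.223] pointing down, gripper open.
Joint ranges: [-3.08, 3.08], [-0.75, 2.2], [0.22, 2.44], [-1.43, 4.57], [0, 2.65], [-2.85, 2.85]. Speed limits (rad/s): [2.79, 2.79, 3.14, 3.14, 3.14, 3.14].

## Interface

Orientations are given as a unit quaternion [x, y, z, w].
In Python, from rig import get_obs, imaging, robot gives the robot as it stands.
- The arm moves only by the shell command python3 -m inch 'ROWS' [FORCE]. ROWS is JSON, a list of rows, each a list of 3 entries, a list of its own where there are three numbers: the finger opening in mm, from 0 to 87, then the shift along the tool's x, y, z in mm, then the turn, a rotation vector about the tool's x, y, z in degrees. In form: [[grip, [dx, dy, dz], [wx, wy, wz]], ...]. A call has 1 to 12 rows; each row shifts and turns the pose as measured when the row begins, along the tool's axes as they then stand; what a row does not reach is not made up. A row lasts 1/8 s, in which the tool goes at most 62.5 mm and 10.7 degrees, less where a joint would pass 70% of its speed; a pose out of reach is approached as far as the arm can. A call with a gripper value outside its range is refused whole. The fingers move at their own pace and stop on an object; FORCE is the grip in N (left out, the last holds). Time passes only in rows, so rows that do not move let the fingers close. It gives the time, the measured TCP pose, the force and the opening at its end, in the units of the state.
- get_obs(): the state, without advancing time (a new reading comes with each control period).
- imaging.camera(name): name is "scene" or "top"; returns the picture (420x560x3 uint8, red, green, blue); there is no depth.
- imaging.camera_params(name): a dict with "camera_matrix" (3x3 intrinsics, pixels), "xyz" and "rotation" of the camera in the world. Camera axes: x right, y down, z forward; pixel columns grow to the right and rows downward; lengths in m; the calibration is good to about 2 mm. A picture is of the moment at which its call begins. camera_params takes no time and is no camera call.
- robot.hand_in(): hands the job in, once; it reports no verdict.
Trained networks look in the newest picture that a camera, given by its name, has taken for a name from the list of things; names that differ only in an ending like _2 or _b are one class to them, and where a whole thing is asked for, a point or a joint stands for the part that bears it (a point fixed in the world has none). Each returns a list of dicts, best first, with "confidence" (0 to 1); they miss things now and then, are a little off and sometimes report something else, mostly with a low value. They report only what shows in the picture. A call takes as long as a camera call. They do not tell look-alikes from the thing itself.
- imaging.cut_out(camera, target): "pixels" (420x560 bool, what is visible of it) and "box" ([centre column, centre row, width, height] in pixels, round what is visible of it).
- imaging.tip_of(camera, target): "pixel" ([column, row] in pixels: a listed point, or the origin of a listed thing).
The state is a dict: "time": time; "q": joint angles; "joint_velocities": joint speeds; "joint_torque": joint torques, N m; "position": TCP position; "tool_rot": TCP orientation; "ft_force": force on the tool from outside, world axes, zero at the start; "moment": the same for the moment, N m; "grip_width": finger opening in m.
Only numpy, scipy, OpenCV 4.12 (cv2) and the standard library are available. Lean on these libraries where they do the work, as an engineer would, in place of code of your own. Each camera call takes 0.05 s, during which the arm holds its last target. There are 200 camera calls.

## Task

Finish packing the moving crate: stand the last small book upright on its long edge in the free strip inside, then shut the hinged lid fully and swing the metal clamp strap over until it lies flat on the lid. Finally push the cardboard packing-list tube down into the two-pronged clip on the crate's side, past its sprung jaw, until it sits level at the bottom of both forks with the jaw snapped back over it. Leave the other things on the table where they are.

Things in the scene. Friction and masses are not known exactly. Their poses are not given: they have to be found in the camera images.
- crate: Grey plastic crate fixed to the table, 200 (x) x 200 (y) x 105 mm high, walls and floor 5 mm, open on top. Origin: centre of its underside; z up. Three books fixed inside fill its +x half (tops at most 90 mm above the table). Its lid is hinged on the +y rim, the clamp strap on the -y wall, the tube clip stands out from the +x wall.
- free_space (a point): Centre of the free strip on the crate's inner floor (5 mm above the table), axes as the crate's. The free strip is 100 mm wide in x and 190 mm long in y; from this floor to the rim is 100 mm. The book stands here with its length along the crate's y.
- lid (a joint): Angle of the flat grey lid, rad: 0 shut (lying on the rim), 1.57 upright, at most 1.85 (leaning outward, to the crate's +y). It starts open at 1.45 to 1.75 and stays where it is left: a stiff hinge, at most 4 N at the free edge moves it.
- lid_hinge (a point): Middle of the lid's hinge line, along the crate's x at its +y rim, 105 mm above the table. The lid is 204 mm wide (x), 8 mm thick and reaches 202 mm from here, to the crate's -y when shut; its underside is then at the hinge line's height, its top 113 mm above the table. Axes move with the lid: -y to its free edge, z out of its outer face.
- lid_edge (a point): Middle of the lid's free edge on the outer face (the face that is on top when shut), 200 mm from the hinge line.
- clamp (a joint): Angle of the metal clamp strap, rad: 0 lying flat on the shut lid, 1.57 upright, at most 2.3 (leaning outward, to the crate's -y). It starts at 1.85 to 2.15 and stays where it is left (at most 2 N at its end moves it).
- clamp_hinge (a point): Middle of the clamp's hinge line, along the crate's x, 7 mm outside the -y wall, 113 mm above the table. The strap is 70 mm wide (x), 6 mm thick (all above the hinge line when down), ends in a round bar of 12 mm diameter, and points to the crate's +y when down. Axes move with it: y to its free end, z out of its outer face (top when down).
- clamp_tip (a point): Middle of the round bar at the strap's free end, 85 mm from the hinge line.
- book_center (a point): Centre of the last small book, grey cloth covers, standing on its long edge on the table, loose: 34 mm thick (its x), 140 mm long (its y), 90 mm tall (its z), 0.2 to 0.4 kg. The only small book standing on the table.
- tube_center (a point): Centre of the cardboard list tube, lying loose on the table: 30 mm diameter, 180 mm long along its y, with white square end caps 36 x 36 mm, 12 mm thick (the last 12 mm of each end). Lying, its centre is 18 mm above the table. About 70 g.
- clip_seat (a point): Centre of the tube when fully seated (80 mm above the table, 50 mm outside the crate's +x wall); axes as the crate's, tube along y. Two forks, 12 mm wide, open upward 50 mm either side in y; each has a fixed prong on the crate's side (inner face 16 mm from the axis, flared, 44 mm high above it) and a jaw prong outside. Between the forks it is free to 30 mm below the axis.
- jaw (a joint): The clip's sprung jaw (two prongs as one), rad: 0 at rest, grows outward to 0.6. Hinge line along the crate's y, 36 mm below and 18 mm outside the seat axis. Its round noses, 14 mm above the axis, leave 25 mm free beside the fixed prongs; a tube pushed straight down with 5 to 15 N opens it about 0.12 rad, then it springs back over the tube.
- tape_roll: Clear roll of packing tape lying flat, 100 mm diameter, 48 mm high; bystander. Origin: centre of its underside.
- mug: White mug, 80 mm diameter, 90 mm high; bystander. Origin: centre of its underside.
- label_pad: White pad of labels, 70 x 100 x 18 mm, lying flat; bystander. Origin: centre of its underside.
- large_book: Large book lying flat, 150 x 210 x 30 mm; bystander. Origin: centre of its underside.
- stapler: Hand stapler of steel and black plastic, about 190 mm long, 30 mm high; bystander. Origin: under its middle.
- carton: Closed small cardboard carton, 90 x 130 x 60 mm high; bystander. Origin: centre of its underside.
There are look-alikes about, which are no part of the job. Of the things shaped like the part that bears tube_center, the cardboard one is meant.

How it is judged:
On the way, in this order (a step that is already met when the one before it is completed fails the run):
1. the book stands upright in the free strip of the crate (x of book_center in the frame of crate between -0.085 and -0.005 m and y of book_center in the frame of crate between -0.035 and 0.035 m and z of book_center in the frame of crate between 0.042 and 0.056 m and angle between book_center's own z axis and vertical below 0.15 rad), for 0.2 s.
2. the lid is shut with the book inside (all of step 1 and value of joint lid below 0.05 rad), for 0.2 s.
3. the clamp strap lies down on the shut lid (value of joint lid below 0.05 rad and value of joint clamp below 0.07 rad), for 0.2 s.
4. the tube is seated in the clip and the jaw has closed over it (x of tube_center in the frame of clip_seat between -0.005 and 0.005 m and y of tube_center in the frame of clip_seat between -0.026 and 0.026 m and z of tube_center in the frame of clip_seat between -0.005 and 0.004 m and angle between the y axis of tube_center and the y axis of crate, either way round below 0.06 rad and value of joint jaw below 0.09 rad), for 0.2 s.
At the end, for the whole second after the job is handed in: Book upright (0.15 rad) on the floor of the free strip, centre within 35 mm of its middle along y; lid under 0.05 rad; clamp under 0.07 rad; tube centre within 5 mm of the seat across, 5 below to 4 mm above, 26 mm along, parallel within 0.06 rad; jaw under 0.09 rad (all of step 1 and all of step 3 and all of step 4); the robot touches nothing.
It fails at once if a bystander on the table is moved by more than 30 mm (distance of any of tape_roll, mug, label_pad, large_book, stapler, carton from where it was at the start of the episode above 0.03 m).
It also fails if it takes over 72 s, if anything falls off the work surface, if the arm or the gripper's body presses on something with over 40 N, if the wrist force passes 120 N, or if a joint passes its speed limit or range.

## Working session

There is one attempt and no reset: what is moved stays moved. The work goes in short steps, Python scripts to look and compute and a shell command to move; the robot and the scene stay as the last step left them, time stands still between calls to the robot, and variables do not carry over. Pictures are saved under pics/ and viewed, about 8 in all and at most 12, crops included, and the job is handed in when it is done.

```bash
ls; mkdir -p pics
python3 - <<'E'
from rig import get_obs, imaging, robot
import cv2, numpy as np
for c in ["scene","top"]:
    im=imaging.camera(c); cv2.imwrite(f"pics/{c}0.png",cv2.resize(im[:,:,::-1],(784,588)))
    p=imaging.camera_params(c); print(c,np.round(p["camera_matrix"],1).tolist(),np.round(p["xyz"],3),np.round(p["rotation"],3).tolist())
    for t in ["crate","free_space","lid_hinge","lid_edge","clamp_hinge","clamp_tip","book_center","tube_center","clip_seat","tape_roll","mug","label_pad","large_book","stapler","carton"]:
        print(t,[(np.round(d["pixel"],1).tolist(),round(d["confidence"],2)) for d in imaging.tip_of(c,t)])
o=get_obs(); print(o)
E
```

```text
pics
scene [[462.3, 0.0, 273.7], [0.0, 462.3, 201.2], [0.0, 0.0, 1.0]] [ 1.361 -0.099  1.253] [0.712, 0.629, -0.212, -0.227]
crate [([319.4, 214.2], 0.59)]
free_space [([313.8, 202.0], 0.55)]
lid_hinge [([351.0, 196.7], 0.7)]
lid_edge [([356.7, 150.2], 0.69), ([350.8, 197.1], 0.32), ([319.2, 214.4], 0.18)]
clamp_hinge [([284.5, 199.9], 0.79)]
clamp_tip [([271.9, 184.1], 0.85)]
book_center [([171.4, 195.2], 0.63)]
tube_center [([244.4, 225.2], 0.96), ([179.2, 245.7], 0.86), ([354.4, 195.9], 0.37)]
clip_seat [([327.7, 242.6], 0.72), ([172.1, 193.8], 0.39)]
tape_roll [([245.6, 303.7], 0.89)]
mug [([411.7, 232.8], 0.87)]
label_pad [([348.4, 154.7], 0.68)]
large_book [([412.5, 187.2], 0.93)]
stapler [([108.9, 234.9], 0.55)]
carton [([194.8, 167.0], 0.87)]
top [[496.3, 0.0, 277.0], [0.0, 496.3, 210.6], [0.0, 0.0, 1.0]] [ 0.266 -0.031  1.705] [-0.703, 0.706, -0.061, 0.057]
crate [([228.4, 215.7], 0.57)]
free_space [([228.8, 227.7], 0.86), ([269.4, 208.6], 0.67)]
lid_hinge [([197.4, 213.0], 0.73), ([362.3, 198.8], 0.54), ([301.4, 140.3], 0.49)]
lid_edge [([187.7, 201.3], 0.8)]
clamp_hinge [(
[... 431 characters left out ...]
[418.3, 215.0], 0.76)]
carton []
{'time': 1.6, 'q': array([-1.42451013e+00,  5.27494183e-01,  1.43267438e+00, -5.25465852e-06,
        1.18139432e+00, -1.78480093e-01]), 'joint_velocities': array([ 0.00064158,  0.00010513, -0.00083654,  0.00098433, -0.00161756,
       -0.00300252]), 'joint_torque': array([-5.15607317e-04, -4.40006232e+01, -1.76980823e+01,  6.33135368e-02,
        5.04889246e-02, -2.21655961e-05]), 'position': array([ 0.19946684, -0.59230856,  0.22256015]), 'tool_rot': array([-0.69780265, -0.11430848,  0.69780642, -0.11432947]), 'ft_force': array([0.8118137 , 0.18958459, 0.1077133 ]), 'moment': array([ 0.02705166, -0.02375766,  0.01494364]), 'grip_width': 0.08724792712683015}
```

View pictures.

View pics/scene0.png

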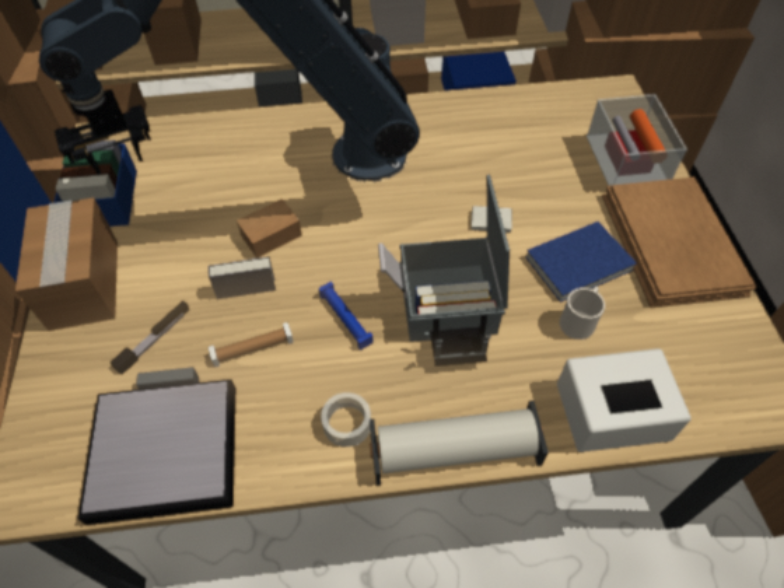

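View pics/top0.png

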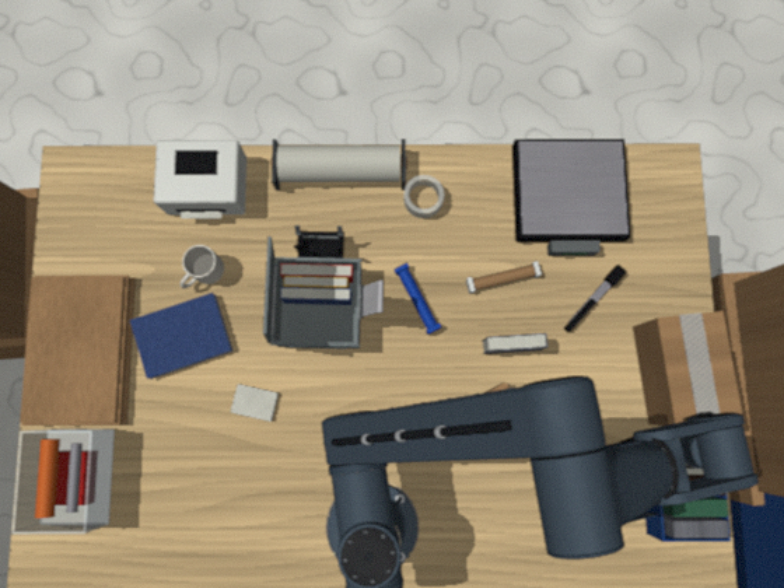

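The views agree. In the scene picture (784 px wide) the crate is at about (455,290), the grey book at (240,275), the cardboard tube at (250,343) and the blue look-alike at (345,315). In the top picture the book is at (515,343), the tube at (505,277) and the clip at (320,243). Next I fit the poses with both cameras.

```bash
cat > h.py <<'E'
import numpy as np, cv2
from scipy.spatial.transform import Rotation as R
from scipy.optimize import least_squares, minimize
from rig import get_obs, imaging, robot
CAM={c:imaging.camera_params(c) for c in("scene","top")}
def proj(c,P):
    p=CAM[c]; q=(np.atleast_2d(P)-p["xyz"])@(R.from_quat(p["rotation"]).as_matrix() if len(np.shape(p["rotation"]))==1 else np.array(p["rotation"]))
    q=q@np.array(p["camera_matrix"]).T; return q[:,:2]/q[:,2:]
def pose(x,y,yaw,L,z=0): return np.atleast_2d(L)@R.from_euler('z',yaw).as_matrix().T+[x,y,z]
def lidL(th,P): # lid frame -> crate frame
    return np.atleast_2d(P)@R.from_euler('x',-th).as_matrix().T+[0,.1,.105]
def clampL(th,P): return np.atleast_2d(P)@R.from_euler('x',th).as_matrix().T+[0,-.107,.113]
def box(lo,hi): return np.array([[x,y,z] for x in(lo[0],hi[0]) for y in(lo[1],hi[1]) for z in(lo[2],hi[2])])
def mask_of(c,hulls,s=4):
    m=np.zeros((420*s,560*s),np.uint8)
    for h in hulls:
        p=np.round((proj(c,h)+.5)*s*16-8).astype(np.int32)
        cv2.fillConvexPoly(m,cv2.convexHull(p),1,shift=4)
    return m
def fit(masks,model,x0,step):
    big={c:cv2.resize(m.astype(np.float32),None,fx=4,fy=4,interpolation=cv2.INTER_LINEAR)>.5 for c,m in masks.items()}
    def f(x): return sum((mask_of(c,model(x)).astype(bool)^b).sum()/b.sum() for c,b in big.items())
    sim=np.array([x0]+[np.array(x0)+np.eye(len(x0))[i]*step[i] for i in range(len(x0))])
    r=minimize(f,x0,method='Nelder-Mead',options=dict(initial_simplex=sim,xatol=1e-4,fatol=1e-4)); return r.x,r.fun
def book(x): return [pose(x[0],x[1],x[2],box((-.017,-.07,0),(.017,.07,.09)))]
a=np.linspace(0,2*np.pi,24)
def tube(x):
    cyl=np.array([[.015*np.cos(t),y,.018+.015*np.sin(t)] for t in a for y in(-.085,.085)])
    return [pose(*x,h) for h in(cyl,box((-.018,.078,0),(.018,.09,.036)),box((-.018,-.09,0),(.018,-.078,.036)))]
def crate_pts(x):
    return {"crate":[0,0,0],"free_space":[-.045,0,.005],"lid_hinge":[0,.1,.105],"clamp_hinge":[0,-.107,.113],"clip_seat":[.15,0,.08],
     "lid_edge":lidL(x[3],[0,-.2,.008])[0],"clamp_tip":clampL(x[4],[0,.085,.003])[0]}
E
cat > est.py <<'E'
from h import *
det={}
for c in CAM:
    im=imaging.camera(c); cv2.imwrite(f"pics/raw_{c}.png",im[:,:,::-1])
    for t in crate_pts([0]*5): det[c,t]=[np.array(d["pixel"]) for d in imaging.tip_of(c,t)]
def res(x):
    r=[]
    for n,L in crate_pts(x).items():
        for c in CAM:
            if det[c,n]:
                p=proj(c,pose(x[0],x[1],x[2],L))[0]; r+=list(min((d-p for d in det[c,n]),key=np.linalg.norm))
    return np.array(r)
s=least_squares(res,[.6,.13,0,1.6,2.0],loss='soft_l1',f_scale=1.); print("crate",np.round(s.x,4)); print(np.round(res(s.x).reshape(-1,2),1).tolist())
def pick(c,t,p):
    L=imaging.cut_out(c,t); d=min(L,key=lambda d:np.hypot(d["box"][0]-p[0],d["box"][1]-p[1])); print(c,t,np.round(d["box"],1),round(d["confidence"],2),d["pixels"].sum()); return d["pixels"]
mb={"scene":pick("scene","book_center",(171,196)),"top":pick("top","book_center",(368,245))}
mt={"scene":pick("scene","tube_center",(179,245)),"top":pick("top","tube_center",(361,198))}
b,fb=fit(mb,book,[.55,-.33,1.57],[.02,.02,.1]); print("book",np.round(b,4),fb)
best=min((fit(mt,tube,[.72,-.3,y],[.02,.02,.1]) for y in(1.3,1.6,1.9)),key=lambda t:t[1]); t=best[0]; print("tube",np.round(t,4),best[1])
for n in("scene","top"):
    for nm,mo,m,x in(("b",book,mb,b),("t",tube,mt,t)):
        print(n,nm,fit({n:m[n]},mo,x,[.01,.01,.1]))
np.savez("est.npz",c=s.x,b=b,t=t)
tiles=[]
def draw(c,ctr,w,k):
    im=cv2.imread(f"pics/raw_{c}.png"); x0,y0=int(ctr[0]-w/2),int(ctr[1]-w/2); o=cv2.resize(im[y0:y0+w,x0:x0+w],(k,k),interpolation=cv2.INTER_CUBIC); f=k/w
    def wire(P):
        p=(proj(c,P)+.5-[x0,y0])*f
        for i in range(8):
            for j in range(i):
                if bin(i^j).count("1")==1: cv2.line(o,tuple(int(v) for v in p[i]),tuple(int(v) for v in p[j]),(0,255,0),1)
    X=s.x; g=lambda L:pose(X[0],X[1],X[2],L)
    wire(g(box((-.1,-.1,0),(.1,.1,.105)))); wire(g(lidL(X[3],box((-.102,-.202,0),(.102,0,.008))))); wire(g(clampL(X[4],box((-.035,0,0),(.035,.085,.006)))))
    for yy in(-.05,.05): wire(g(box((.15-.021,yy-.006,.044),(.15-.016,yy+.006,.124))))
    wire(book(b)[0]); [wire(h) for h in tube(t)[1:]]
    return o
u=proj("scene",pose(*s.x[:3],[0.02,0,.1]))[0];v=proj("top",pose(*s.x[:3],[0.02,0,.1]))[0]
A=np.hstack([draw("scene",u,100,400),draw("top",v,90,400)])
B=np.hstack([draw("scene",(175,220),100,200),draw("top",(365,222),80,200)]); B=np.hstack([B,np.zeros((200,400,3),np.uint8)])
cv2.imwrite("pics/fit1.png",np.vstack([A,B]))
E
python3 est.py
```

```text
crate [ 0.5248  0.1257 -0.0237  1.4735  1.9638]
[[2.1, -3.2], [-1.5, -0.8], [1.3, -2.2], [-0.8, 3.4], [1.3, -0.1], [-0.6, 1.3], [-1.2, -0.3], [0.2, -1.6], [-0.4, 1.4], [0.8, -3.2], [1.2, -0.9], [-0.9, -1.3], [-0.5, 0.2]]
scene book_center [170.9 197.8  44.1  29.5] 0.69 1075
top book_center [365.6 246.1  47.9  17.5] 0.67 571
scene tube_center [178.  247.4  57.4  33.4] 0.83 630
top tube_center [360.2 201.1  48.1  19.2] 0.56 400
book [ 0.4282 -0.3406  3.1935] 0.14100748913584707
tube [ 0.5939 -0.3241  3.3922] 0.3767262488638567
scene b (array([ 0.42683095, -0.34093497,  3.18587583]), np.float64(0.06984182367992556))
scene t (array([ 0.59328496, -0.32497645,  3.39476126]), np.float64(0.0868400158793172))
top b (array([ 0.42838921, -0.34092806,  3.19602529]), np.float64(0.06307490144546649))
top t (array([ 0.59631133, -0.3226194 ,  3.38438658]), np.float64(0.26579111944965605))
```

View pics/fit1.png

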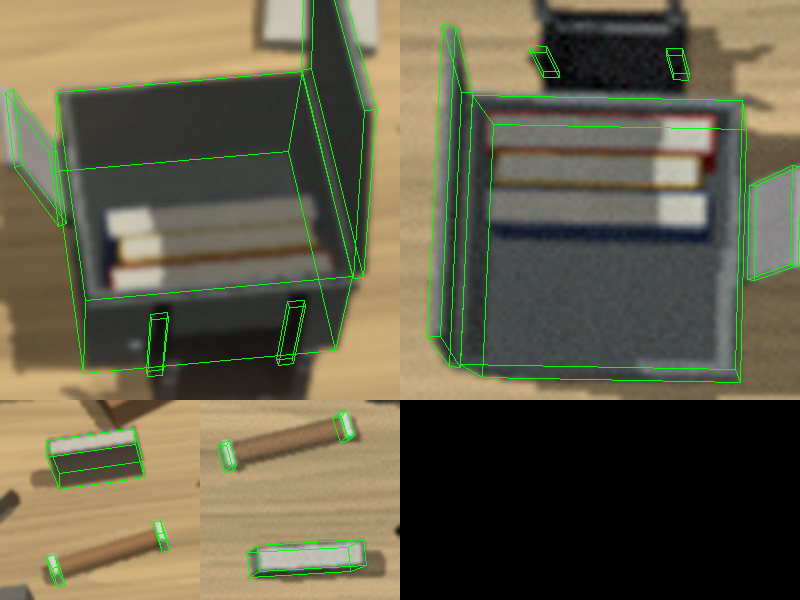

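Book and tube fits lie on the picture. The crate fit is good to a few mm, and I'll refine it once the lid is shut. Book first.

```bash
cat > go.py <<'E'
# python3 go.py FRAME x y z yaw_deg : delta to TCP target (tool down, jaw along yaw), FRAME w=world c=crate ; shift given in tool axes AFTER turning
import sys; from h import *
f=sys.argv[1]; x,y,z,w=map(float,sys.argv[2:6]); w=np.radians(w); e=np.load("est.npz")
if f=="c": P=pose(*e["c"][:3],[x,y,z])[0]; w+=e["c"][2]
else: P=np.array([x,y,z])
o=get_obs(); Rc=R.from_quat(o["tool_rot"]); c=[]
for k in(0,np.pi):
    j=np.array([np.cos(w+k),np.sin(w+k),0]); X=np.array([0,0,-1.]); T=R.from_matrix(np.column_stack([X,j,np.cross(X,j)])); c.append(((Rc.inv()*T).magnitude(),T))
T=min(c,key=lambda t:t[0])[1]
print("t",round(o["time"],2),"pos",np.round(o["position"],4),"jaw",np.round(Rc.apply([0,1,0]),3),"F",np.round(o["ft_force"],1),"grip",round(o["grip_width"],4),"q",np.round(o["q"],2))
print("target",np.round(P,4),"turn deg",np.round(np.degrees((Rc.inv()*T).as_rotvec()),2),"alt turn",np.round(np.degrees((Rc.inv()*max(c,key=lambda t:t[0])[1]).as_rotvec()),1),"shift mm",np.round(1000*T.inv().apply(P-o["position"]),1))
E
python3 go.py w .4282 -.3406 .16 2.97; python3 go.py c -.045 -.008 .2 0
```

```text
t 2.6 pos [ 0.1995 -0.5923  0.2226] jaw [ 0.319 -0.948  0.   ] F [-0.9  0.2 -0.1] grip 0.0872 q [-1.42  0.53  1.43  0.    1.18 -0.18]
target [ 0.4282 -0.3406  0.16  ] turn deg [-74.36  -0.    -0.  ] alt turn [105.6  -0.    0. ] shift mm [  62.6  241.5 -239.5]
t 2.6 pos [ 0.1995 -0.5923  0.2226] jaw [ 0.319 -0.948  0.   ] F [-0.9  0.2 -0.1] grip 0.0872 q [-1.42  0.53  1.43  0.    1.18 -0.18]
target [0.4796 0.1188 0.2   ] turn deg [-70.03  -0.    -0.  ] alt turn [110.  -0.   0.] shift mm [  22.6  263.2 -717.5]
```

```bash
python3 -m inch '[[87,[0,0,0],[-10.6,0,0]],[87,[0,0,0],[-10.6,0,0]],[87,[0,0,0],[-10.6,0,0]],[87,[0,0,0],[-10.6,0,0]],[87,[0,0,0],[-10.6,0,0]],[87,[0,0,0],[-10.6,0,0]],[87,[0,0,0],[-10.6,0,0]],[87,[0,40,-40],[0,0,0]],[87,[0,40,-40],[0,0,0]],[87,[0,40,-40],[0,0,0]],[87,[0,40,-40],[0,0,0]],[87,[0,40,-40],[0,0,0]]]'; python3 go.py w .4282 -.3406 .16 2.97
```

```text
time: 4.1
position: [0.3879, -0.3788, 0.2224]
tool_rot: [0.483, 0.513, -0.485, 0.517]
ft_force: [0.7, -0.4, -0.3]
grip_width: 0.0869
t 4.1 pos [ 0.3879 -0.3788  0.2224] jaw [0.998 0.062 0.002] F [ 0.7 -0.4 -0.3] grip 0.0869 q [-0.98  0.41  1.65 -0.    1.08 -1.04]
target [ 0.4282 -0.3406  0.16  ] turn deg [ 0.6   0.33 -0.11] alt turn [-179.4    0.2    0.5] shift mm [ 62.4  42.2 -36.1]
```

```bash
python3 -m inch '[[87,[20,42,-36],[0.6,0.3,0]],[87,[42,0,0],[0,0,0]],[87,[0,0,0],[0,0,0]]]'; python3 go.py w .4282 -.3406 .044 2.97
```

```text
time: 4.47
position: [0.4325, -0.3358, 0.1607]
tool_rot: [0.486, 0.513, -0.485, 0.516]
ft_force: [0.5, -0.4, 0.1]
grip_width: 0.0869
t 4.47 pos [ 0.4325 -0.3358  0.1607] jaw [0.998 0.059 0.005] F [ 0.5 -0.4  0.1] grip 0.0869 q [-0.87  0.51  1.69  0.    0.94 -0.93]
target [ 0.4282 -0.3406  0.044 ] turn deg [ 0.38  0.16 -0.27] alt turn [-179.6    0.4    0.3] shift mm [116.7  -4.5   4.5]
```

```bash
python3 -m inch '[[87,[10,-4,4],[0.3,0,-0.2]],[87,[35,0,0],[0,0,0]],[87,[35,0,0],[0,0,0]],[87,[25,0,0],[0,0,0]],[87,[10,0,0],[0,0,0]],[87,[0,0,0],[0,0,0]]]'; python3 go.py w .4282 -.3406 .044 2.97
```

```text
time: 5.22
position: [0.4305, -0.3523, 0.0492]
tool_rot: [0.487, 0.504, -0.49, 0.518]
ft_force: [-0.0, -0.1, -0.8]
grip_width: 0.0873
t 5.22 pos [ 0.4305 -0.3523  0.0492] jaw [0.999 0.044 0.011] F [-0.  -0.1 -0.8] grip 0.0873 q [-0.89  0.69  1.75 -0.    0.68 -0.93]
target [ 0.4282 -0.3406  0.044 ] turn deg [-0.43  1.   -0.6 ] alt turn [179.6  -0.9  -1.6] shift mm [  5.2  -1.7 -11.8]
```

```bash
python3 -m inch '[[87,[5,-2,-11],[-0.4,1,-0.6]],[87,[0,0,0],[0,0,0]]]'; python3 go.py w .4282 -.3406 .044 2.97
```

```text
time: 5.48
position: [0.4285, -0.3421, 0.0457]
tool_rot: [0.487, 0.512, -0.487, 0.513]
ft_force: [0.2, 0.0, 0.5]
grip_width: 0.087
t 5.47 pos [ 0.4285 -0.3421  0.0457] jaw [0.999 0.051 0.001] F [0.2 0.  0.5] grip 0.087 q [-0.88  0.69  1.76  0.    0.69 -0.93]
target [ 0.4282 -0.3406  0.044 ] turn deg [-0.05  0.08 -0.08] alt turn [ 1.799e+02 -1.000e-01 -1.000e-01] shift mm [ 1.7 -0.2 -1.5]
```

```bash
python3 -m inch '[[0,[1,0,-1],[0,0,0]],[0,[0,0,0],[0,0,0]],[0,[0,0,0],[0,0,0]],[0,[0,0,0],[0,0,0]],[0,[0,0,0],[0,0,0]],[0,[0,0,0],[0,0,0]]]' 40; python3 go.py w .4282 -.3406 .16 2.97
```

```text
time: 6.22
position: [0.429, -0.3414, 0.046]
tool_rot: [0.487, 0.511, -0.487, 0.514]
ft_force: [-2.1, 0.1, -0.7]
grip_width: 0.0345
t 6.22 pos [ 0.429  -0.3414  0.046 ] jaw [0.999 0.052 0.002] F [-2.1  0.1 -0.7] grip 0.0345 q [-0.88  0.69  1.76 -0.    0.68 -0.93]
target [ 0.4282 -0.3406  0.16  ] turn deg [ 0.02  0.2  -0.14] alt turn [-180.     0.2    0.3] shift mm [-114.    -0.7   -0.8]
```

```bash
python3 -m inch '[[0,[-20,0,0],[0,0,0]],[0,[-40,0,0],[0,0,0]],[0,[-50,0,0],[0,0,0]],[0,[-50,0,0],[0,0,0]],[0,[-50,0,0],[0,0,0]],[0,[-20,0,0],[0,0,0]]]'; python3 go.py c -.045 -.008 .275 0
```

```text
time: 6.98
position: [0.4263, -0.3384, 0.2776]
tool_rot: [0.487, 0.516, -0.487, 0.51]
ft_force: [-0.3, -0.5, -2.6]
grip_width: 0.034
t 6.97 pos [ 0.4263 -0.3384  0.2776] jaw [ 0.999  0.051 -0.005] F [-0.3 -0.5 -2.6] grip 0.034 q [-0.88  0.36  1.56  0.    1.23 -0.93]
target [0.4796 0.1188 0.275 ] turn deg [ 4.3  -0.41  0.31] alt turn [-175.7   -0.5   -0.6] shift mm [   2.6   42.5 -458.3]
```

```bash
python3 -m inch '[[0,[0,4,-30],[4.3,-0.4,0.3]],[0,[0,4,-50],[0,0,0]],[0,[0,4,-50],[0,0,0]],[0,[0,4,-50],[0,0,0]],[0,[0,4,-50],[0,0,0]],[0,[0,4,-50],[0,0,0]],[0,[0,4,-50],[0,0,0]],[0,[0,4,-50],[0,0,0]],[0,[0,4,-30],[0,0,0]],[0,[0,0,0],[0,0,0]]]'; python3 go.py c -.045 -.008 .275 0
```

```text
time: 8.22
position: [0.469, 0.0827, 0.2746]
tool_rot: [-0.506, -0.493, 0.508, -0.492]
ft_force: [0.7, -0.1, -2.6]
grip_width: 0.0338
t 8.22 pos [0.469  0.0827 0.2746] jaw [ 1.    -0.03  -0.003] F [ 0.7 -0.1 -2.6] grip 0.0338 q [-0.06  0.26  1.72 -0.    1.16 -0.03]
target [0.4796 0.1188 0.275 ] turn deg [-0.37  0.03  0.2 ] alt turn [179.6   0.3  -0. ] shift mm [ -0.4   9.7 -36.3]
```

```bash
python3 -m inch '[[0,[0,9,-20],[-0.4,0,0.2]],[0,[0,0,-15],[0,0,0]],[0,[0,0,0],[0,0,0]],[0,[0,0,0],[0,0,0]]]'; python3 go.py c -.045 -.008 .053 0
```

```text
time: 8.72
position: [0.4769, 0.1158, 0.2731]
tool_rot: [-0.504, -0.494, 0.508, -0.494]
ft_force: [-0.6, -0.1, -2.2]
grip_width: 0.0337
t 8.72 pos [0.4769 0.1158 0.2731] jaw [ 1.    -0.024 -0.005] F [-0.6 -0.1 -2.2] grip 0.0337 q [ 0.01  0.29  1.69 -0.    1.17  0.04]
target [0.4796 0.1188 0.053 ] turn deg [-0.03  0.2   0.28] alt turn [180.    0.4  -0.3] shift mm [220.1   2.6  -3.1]
```

```bash
python3 -m inch '[[0,[20,3,-3],[0,0.2,0.3]],[0,[35,0,0],[0,0,0]],[0,[35,0,0],[0,0,0]],[0,[25,0,0],[0,0,0]],[0,[0,0,0],[0,0,0]]]'; python3 go.py c -.045 -.008 .053 0
```

```text
time: 9.35
position: [0.4814, 0.1143, 0.1566]
tool_rot: [0.508, 0.491, -0.507, 0.494]
ft_force: [-0.3, -0.4, -1.5]
grip_width: 0.0337
t 9.35 pos [0.4814 0.1143 0.1566] jaw [ 1.    -0.029  0.004] F [-0.3 -0.4 -1.5] grip 0.0337 q [ 0.01  0.45  1.82 -0.    0.86  0.04]
target [0.4796 0.1188 0.053 ] turn deg [-0.29  0.1  -0.24] alt turn [179.7  -0.4  -0.2] shift mm [103.6  -1.9  -4.4]
```

```bash
python3 -m inch '[[0,[20,-2,-4],[-0.3,0.1,-0.2]],[0,[25,0,0],[0,0,0]],[0,[25,0,0],[0,0,0]],[0,[15,0,0],[0,0,0]],[0,[5,0,0],[0,0,0]],[0,[0,0,0],[0,0,0]]]'; python3 go.py c -.045 -.008 .052 0
```

```text
time: 10.1
position: [0.4876, 0.1162, 0.0709]
tool_rot: [0.51, 0.489, -0.503, 0.498]
ft_force: [0.2, -0.2, -2.2]
grip_width: 0.0338
t 10.1 pos [0.4876 0.1162 0.0709] jaw [ 1.    -0.026  0.016] F [ 0.2 -0.2 -2.2] grip 0.0338 q [ 0.01  0.61  1.88 -0.    0.64  0.04]
target [0.4796 0.1188 0.052 ] turn deg [-0.12  0.01 -0.92] alt turn [179.9  -1.4  -0. ] shift mm [18.9 -8.  -2.4]
```

```bash
python3 -m inch '[[0,[5,-8,-2],[0,0,-0.9]],[0,[5,0,0],[0,0,0]],[0,[4,0,0],[0,0,0]],[0,[2,0,0],[0,0,0]],[0,[0,0,0],[0,0,0]]]'; python3 go.py c -.045 -.008 .051 0
```

```text
time: 10.72
position: [0.4804, 0.1188, 0.0554]
tool_rot: [0.507, 0.493, -0.506, 0.494]
ft_force: [-0.2, 1.1, -2.2]
grip_width: 0.0337
t 10.72 pos [0.4804 0.1188 0.0554] jaw [ 1.    -0.025  0.003] F [-0.2  1.1 -2.2] grip 0.0337 q [ 0.02  0.64  1.89 -0.    0.61  0.04]
target [0.4796 0.1188 0.051 ] turn deg [-0.1   0.   -0.15] alt turn [179.9  -0.2  -0. ] shift mm [ 4.4 -0.8 -0. ]
```

```bash
python3 -m inch '[[0,[3,0,0],[0,0,0]],[0,[2,0,0],[0,0,0]],[0,[0,0,0],[0,0,0]],[48,[0,0,0],[0,0,0]],[48,[0,0,0],[0,0,0]],[48,[0,0,0],[0,0,0]]]'; python3 go.py c -.045 -.008 .36 0
```

```text
time: 11.48
position: [0.4815, 0.1189, 0.0516]
tool_rot: [0.508, 0.492, -0.505, 0.495]
ft_force: [-0.0, 0.6, -0.3]
grip_width: 0.0473
t 11.47 pos [0.4815 0.1189 0.0516] jaw [ 1.    -0.025  0.005] F [-0.   0.6 -0.3] grip 0.0473 q [ 0.02  0.64  1.89 -0.    0.6   0.04]
target [0.4796 0.1188 0.36  ] turn deg [-0.1  -0.   -0.29] alt turn [179.9  -0.5   0. ] shift mm [-3.084e+02 -1.800e+00  1.000e-01]
```

```bash
python3 -m inch '[[48,[-20,-1,0],[0,0,-0.3]],[48,[-30,0,0],[0,0,0]],[48,[-40,0,0],[0,0,0]],[48,[-40,0,0],[0,0,0]],[0,[-50,0,0],[0,0,0]],[0,[-50,0,0],[0,0,0]],[0,[-50,0,0],[0,0,0]],[0,[-40,0,0],[0,0,0]],[0,[0,0,0],[0,0,0]]]' 20; python3 go.py c 0 .17 .36 0;  python3 - <<'E'
from h import *
for c in CAM:
    im=imaging.camera(c); d=imaging.tip_of(c,"book_center"); print(c,[(np.round(x["pixel"],1).tolist(),round(x["confidence"],2)) for x in d]); cv2.imwrite(f"pics/b_{c}.png",im[:,:,::-1])
s=cv2.imread("pics/b_scene.png")[140:270,240:420]; t=cv2.imread("pics/b_top.png")[140:270,140:320]
cv2.imwrite("pics/booked.png",cv2.resize(np.hstack([s,t]),(792,286),interpolation=cv2.INTER_CUBIC))
E
```

```text
time: 12.6
position: [0.4801, 0.1186, 0.3813]
tool_rot: [-0.506, -0.494, 0.507, -0.493]
ft_force: [0.3, 0.6, -0.1]
grip_width: 0.006
t 12.6 pos [0.4801 0.1186 0.3813] jaw [ 1.    -0.026 -0.002] F [ 0.3  0.6 -0.1] grip 0.006 q [0.02 0.19 1.52 0.   1.44 0.04]
target [0.5288 0.2957 0.36  ] turn deg [-0.13 -0.01  0.1 ] alt turn [179.9   0.2   0. ] shift mm [  21.3   44.5 -178.1]
scene [([314.7, 195.8], 0.94)]
top [([227.4, 228.2], 0.81)]
```

View pics/booked.png

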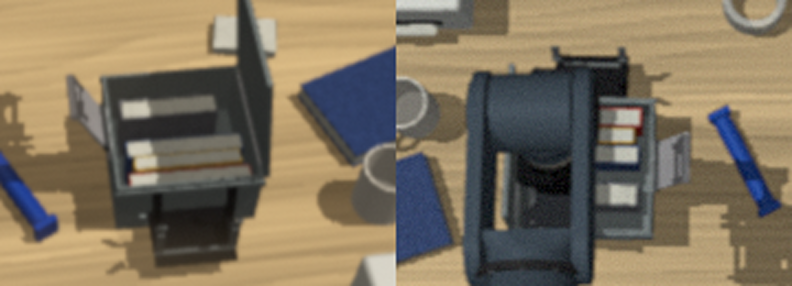

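The book stands in the free strip (scene crop (170,107)). Next, behind the lid.

```bash
python3 -m inch '[[0,[0,10,-40],[-0.1,0,0]],[0,[0,12,-50],[0,0,0]],[0,[0,12,-50],[0,0,0]],[0,[0,8,-35],[0,0,0]],[0,[0,0,0],[0,0,0]],[0,[0,0,0],[0,0,0]]]' 20; python3 go.py c 0 .165 .27 0
```

```text
time: 13.55
position: [0.5212, 0.2949, 0.3623]
tool_rot: [-0.496, -0.5, 0.518, -0.486]
ft_force: [0.3, 0.6, 0.0]
grip_width: 0.0006
t 13.55 pos [0.5212 0.2949 0.3623] jaw [ 0.999 -0.028 -0.036] F [0.3 0.6 0. ] grip 0.0006 q [0.33 0.38 1.28 0.   1.51 0.35]
target [0.5287 0.2907 0.27  ] turn deg [-0.22  0.49  2.04] alt turn [179.7   3.2  -0.8] shift mm [92.3  7.5  4. ]
```

```bash
python3 -m inch '[[0,[15,7,4],[-0.2,0.5,2]],[0,[35,0,0],[0,0,0]],[0,[35,0,0],[0,0,0]],[0,[5,0,0],[0,0,0]],[0,[0,0,0],[0,0,0]]]' 20; python3 go.py c 0 .12 .27 0
```

```text
time: 14.18
position: [0.527, 0.2845, 0.2697]
tool_rot: [-0.507, -0.492, 0.508, -0.492]
ft_force: [-0.6, -0.6, 0.8]
grip_width: 0.0003
t 14.18 pos [0.527  0.2845 0.2697] jaw [ 1.    -0.03  -0.002] F [-0.6 -0.6  0.8] grip 0.0003 q [ 0.31  0.44  1.44 -0.    1.26  0.34]
target [0.5276 0.2457 0.27  ] turn deg [-0.39  0.11  0.1 ] alt turn [179.6   0.2  -0.2] shift mm [-0.3  1.6 38.8]
```

```bash
python3 -m inch '[[0,[0,1,30],[-0.4,0,0]],[0,[0,0,25],[0,0,0]],[0,[3,0,22],[0,0,0]],[0,[3,0,22],[0,0,0]],[0,[11,0,23],[0,0,0]],[0,[11,0,23],[0,0,0]],[0,[0,0,0],[0,0,0]]]' 20; python3 go.py c 0 -.026 .207 0
```

```text
time: 15.05
position: [0.5304, 0.1382, 0.2536]
tool_rot: [0.513, 0.491, -0.499, 0.496]
ft_force: [-0.9, 1.1, 0.1]
grip_width: 0.0007
t 15.05 pos [0.5304 0.1382 0.2536] jaw [ 0.999 -0.025  0.019] F [-0.9  1.1  0.1] grip 0.0007 q [0.05 0.38 1.61 0.01 1.14 0.07]
target [0.5242 0.0997 0.207 ] turn deg [-0.09 -0.46 -1.1 ] alt turn [179.9  -1.7   0.7] shift mm [46.6 -5.3 38.6]
```

```bash
python3 -m inch '[[0,[23,-5,19],[0,-0.5,-1]],[0,[23,0,19],[0,0,0]],[0,[22,0,14],[0,0,0]],[0,[22,0,13],[0,0,0]],[0,[0,0,0],[0,0,0]]]' 20; python3 go.py c 0 -.065 .111 0
```

```text
time: 15.68
position: [0.5325, 0.076, 0.1705]
tool_rot: [0.512, 0.489, -0.5, 0.498]
ft_force: [-0.5, -0.1, -0.1]
grip_width: 0.0005
t 15.68 pos [0.5325 0.076  0.1705] jaw [ 0.999 -0.024  0.021] F [-0.5 -0.1 -0.1] grip 0.0005 q [-0.07  0.47  1.72  0.    0.93 -0.05]
target [0.5232 0.0607 0.111 ] turn deg [-0.04 -0.16 -1.2 ] alt turn [180.   -1.9   0.3] shift mm [59.5 -8.9 15.5]
```

```bash
python3 -m inch '[[0,[20,-9,8],[0,0,-1.2]],[0,[20,0,7],[0,0,0]],[0,[10,0,0],[0,0,0]],[0,[5,0,0],[0,0,0]],[0,[3,0,0],[0,0,0]]]' 20; python3 go.py c 0 -.065 .113 0
```

```text
time: 16.3
position: [0.5266, 0.0626, 0.1134]
tool_rot: [0.508, 0.493, -0.503, 0.496]
ft_force: [-0.3, -0.4, 0.7]
grip_width: 0.0004
t 16.3 pos [0.5266 0.0626 0.1134] jaw [ 1.    -0.022  0.007] F [-0.3 -0.4  0.7] grip 0.0004 q [-0.09  0.56  1.77  0.    0.8  -0.08]
target [0.5232 0.0607 0.113 ] turn deg [ 0.13 -0.15 -0.39] alt turn [-179.9    0.6   -0.2] shift mm [ 0.4 -3.3  1.9]
```

```bash
python3 -m inch '[[0,[3,-2,0],[0,0,-0.4]],[0,[3,0,0],[0,0,0]],[0,[3,0,0],[0,0,0]],[0,[2,0,0],[0,0,0]]]' 20; python3 -m inch '[[0,[-40,0,0],[0,0,0]],[0,[-50,0,0],[0,0,0]],[0,[-50,0,0],[0,0,0]],[0,[-20,0,0],[0,0,0]],[0,[0,0,0],[0,0,0]]]'; python3 go.py c 0 -.2 .25 0
```

```text
time: 16.8
position: [0.5266, 0.0626, 0.1133]
tool_rot: [0.506, 0.493, -0.503, 0.497]
ft_force: [-3.0, -1.5, 7.3]
grip_width: 0.0002
time: 17.42
position: [0.5256, 0.064, 0.2802]
tool_rot: [0.507, 0.493, -0.501, 0.498]
ft_force: [-0.6, 0.3, -0.3]
grip_width: 0.0006
t 17.43 pos [0.5256 0.064  0.2802] jaw [ 1.    -0.017  0.011] F [-0.6  0.3 -0.3] grip 0.0006 q [-0.09  0.33  1.61  0.    1.2  -0.07]
target [ 0.52   -0.0742  0.25  ] turn deg [ 0.36 -0.05 -0.61] alt turn [-1.796e+02  1.000e+00 -1.000e-01] shift mm [ 30.2  -2.3 138.3]
```

Contact at z = 0.113 with 7 N means the lid is down on the rim. Now the clamp.

```bash
python3 -m inch '[[0,[0,-2,40],[0.4,0,-0.6]],[0,[0,0,50],[0,0,0]],[0,[0,0,50],[0,0,0]],[0,[0,0,0],[0,0,0]],[0,[0,0,0],[0,0,0]]]'; python3 go.py c 0 -.2 .172 0
```

```text
time: 18.05
position: [0.5177, -0.0768, 0.2742]
tool_rot: [-0.505, -0.498, 0.506, -0.491]
ft_force: [0.2, -0.0, -0.0]
grip_width: 0.0005
t 18.05 pos [ 0.5177 -0.0768  0.2742] jaw [ 1.    -0.022 -0.008] F [ 0.2 -0.  -0. ] grip 0.0005 q [-0.36  0.33  1.62  0.    1.2  -0.34]
target [ 0.52   -0.0742  0.172 ] turn deg [ 0.11 -0.29  0.48] alt turn [-179.9   -0.8   -0.5] shift mm [102.2   2.3  -2.7]
```

Run:
```python
from h import *
for c in CAM:
    imaging.camera(c)
    print(c,[(t,np.round(imaging.tip_of(c,t)[0]["pixel"],1)) for t in("clamp_tip","clamp_hinge","lid_edge","clip_seat") if imaging.tip_of(c,t)])
    e=np.load("est.npz")["c"].copy(); e[3]=0
    print([(n,np.round(proj(c,pose(*e[:3],L))[0],1).tolist()) for n,L in crate_pts(e).items() if n in("clamp_tip","clamp_hinge","lid_edge","clip_seat")])
```

```text
scene [('clamp_tip', array([270.3, 183.9])), ('clamp_hinge', array([286.8, 199.9])), ('lid_edge', array([287.7, 193.7])), ('clip_seat', array([329.9, 240.4]))]
[('clamp_hinge', [285.8, 198.2]), ('clip_seat', [327.4, 242.4]), ('lid_edge', [288.1, 198.0]), ('clamp_tip', [273.9, 183.5])]
top [('clamp_tip', array([271.2, 210.5])), ('lid_edge', array([259.3, 214.1])), ('clip_seat', array([226.7, 170.3]))]
[('clamp_hinge', [258.8, 214.7]), ('clip_seat', [228.4, 171.7]), ('lid_edge', [256.7, 214.7]), ('clamp_tip', [269.5, 211.0])]
```

```bash
python3 -m inch '[[0,[15,2,-2],[0.1,-0.3,0.5]],[0,[35,0,0],[0,0,0]],[0,[35,0,0],[0,0,0]],[0,[12,0,0],[0,0,0]],[0,[0,0,0],[0,0,0]]]'; python3 go.py c 0 -.149 .172 0
```

```text
time: 19.52
position: [0.5229, -0.0767, 0.1778]
tool_rot: [0.507, 0.491, -0.505, 0.497]
ft_force: [0.0, 0.1, 0.4]
grip_width: 0.0002
t 19.52 pos [ 0.5229 -0.0767  0.1778] jaw [ 1.    -0.024  0.008] F [0.  0.1 0.4] grip 0.0002 q [-0.36  0.46  1.73 -0.    0.95 -0.33]
target [ 0.5212 -0.0232  0.172 ] turn deg [ 0.01  0.21 -0.47] alt turn [-180.     0.7    0.3] shift mm [  5.8  -2.9 -53.4]
```

```bash
python3 -m inch '[[0,[3,-3,-25],[0,0,-0.5]],[0,[0,0,-22],[0,0,0]],[0,[-3,0,-18],[0,0,0]],[0,[-3,0,-18],[0,0,0]],[0,[0,0,-18],[0,0,0]],[0,[3,0,-18],[0,0,0]],[0,[0,0,0],[0,0,0]]]'; python3 go.py c 0 -.076 .172 0
```

```text
time: 20.4
position: [0.5272, 0.0452, 0.1827]
tool_rot: [0.506, 0.489, -0.506, 0.499]
ft_force: [-0.5, 0.3, -1.3]
grip_width: 0.0002
t 20.4 pos [0.5272 0.0452 0.1827] jaw [ 1.    -0.024  0.01 ] F [-0.5  0.3 -1.3] grip 0.0002 q [-0.12  0.45  1.72 -0.01  0.96 -0.09]
target [0.523  0.0497 0.172 ] turn deg [-0.03  0.47 -0.59] alt turn [180.   -0.9  -0.7] shift mm [10.7 -4.3 -4.4]
```

Now (y,z) about (-80,183): carry on along the arc to (-58,158), (-45,140), (-37,118).

```bash
python3 -m inch '[[0,[10,-4,-8],[0,0.5,-0.6]],[0,[15,0,-15],[0,0,0]],[0,[18,0,-10],[0,0,0]],[0,[12,0,-6],[0,0,0]],[0,[8,0,-3],[0,0,0]],[0,[0,0,0],[0,0,0]]]'; python3 go.py c 0 -.037 .119 0
```

```text
time: 21.15
position: [0.5242, 0.0882, 0.1194]
tool_rot: [-0.505, -0.494, 0.507, -0.494]
ft_force: [-1.1, -0.8, 2.4]
grip_width: 0.0005
t 21.15 pos [0.5242 0.0882 0.1194] jaw [ 1.    -0.023 -0.002] F [-1.1 -0.8  2.4] grip 0.0005 q [-0.04  0.55  1.76 -0.    0.83 -0.02]
target [0.5239 0.0887 0.119 ] turn deg [0.01 0.15 0.09] alt turn [-1.8e+02 -1.0e-01  2.0e-01] shift mm [ 0.4 -0.3 -0.5]
```

```bash
python3 -m inch '[[0,[3,0,0],[0,0,0]],[0,[3,0,0],[0,0,0]],[0,[3,0,0],[0,0,0]],[0,[3,0,0],[0,0,0]]]'; python3 -m inch '[[0,[-40,0,0],[0,0,0]],[0,[-50,0,0],[0,0,0]],[0,[-50,0,40],[0,0,0]],[87,[-30,0,50],[0,0,0]],[87,[0,0,50],[0,0,0]],[87,[0,0,50],[0,0,0]],[87,[0,0,50],[0,0,0]],[87,[0,0,50],[0,0,0]],[87,[0,0,0],[0,0,0]]]' ; python3 go.py w .594 -.324 .15 14
```

```text
time: 21.65
position: [0.5243, 0.0882, 0.119]
tool_rot: [-0.505, -0.493, 0.506, -0.496]
ft_force: [-5.0, -0.5, 24.0]
grip_width: 0.0007
time: 22.78
position: [0.5183, -0.2081, 0.2926]
tool_rot: [0.506, 0.492, -0.506, 0.496]
ft_force: [-0.3, 1.1, -0.2]
grip_width: 0.0527
t 22.77 pos [ 0.5183 -0.2081  0.2926] jaw [ 1.    -0.024  0.005] F [-0.3  1.1 -0.2] grip 0.0527 q [-0.58  0.36  1.52 -0.    1.26 -0.56]
target [ 0.594 -0.324  0.15 ] turn deg [-15.36   0.27  -0.27] alt turn [164.6  -0.4  -0.4] shift mm [142.6  45.4 130.8]
```

```bash
cat > est2.py <<'E'
from h import *
e=dict(np.load("est.npz")); m={}; seat=[]
for c in CAM:
    im=imaging.camera(c); cv2.imwrite(f"pics/r2_{c}.png",im[:,:,::-1]); mm=np.zeros((420,560),bool)
    for t in("lid","clamp"):
        L=imaging.cut_out(c,t); print(c,t,[(np.round(d["box"],1).tolist(),round(d["confidence"],2),int(d["pixels"].sum())) for d in L]); 
        if L: mm|=L[0]["pixels"]
    m[c]=mm
    print([(t,[np.round(d["pixel"],1).tolist() for d in imaging.tip_of(c,t)[:1]]) for t in("clip_seat","lid_edge","lid_hinge","clamp_tip","tube_center")])
def top(x):
    g=lambda L:pose(*x[:3],L)
    return [g(box((-.102,-.102,.105),(.102,.1,.113))), g(box((-.035,-.112,.113),(.035,-.022,.119))), g(box((-.035,-.028,.113),(.035,-.016,.125)))]
for cs in(("scene","top"),("scene",),("top",)):
    x,f=fit({c:m[c] for c in cs},top,e["c"][:3],[.01,.01,.03]); print(cs,np.round(x,4),round(f,3))
    if len(cs)==2: X=x
print({c:[proj(c,pose(*X,[.15,0,.08])).round(1).tolist()] for c in CAM})
tiles=[]
for c,ctr,w in(("scene",proj("scene",pose(*X,[.06,0,.1]))[0],80),("top",proj("top",pose(*X,[.06,0,.1]))[0],80)):
    im=cv2.imread(f"pics/r2_{c}.png"); x0,y0=int(ctr[0]-w/2),int(ctr[1]-w/2); o=cv2.resize(im[y0:y0+w,x0:x0+w],(400,400),interpolation=cv2.INTER_CUBIC)
    o=cv2.convertScaleAbs(o,alpha=1.6,beta=20)
    g=lambda L:pose(*X,L); W=[g(box((-.1,-.1,0),(.1,.1,.105)))]+top(X)+[g(box((.15-.021,yy-.006,.044),(.15-.016,yy+.006,.124))) for yy in(-.05,.05)]
    for P in W:
        p=(proj(c,P)+.5-[x0,y0])*400/w
        for i in range(8):
            for j in range(i):
                if bin(i^j).count("1")==1: cv2.line(o,tuple(int(v) for v in p[i]),tuple(int(v) for v in p[j]),(0,255,0),1)
    tiles.append(o)
cv2.imwrite("pics/fit2.png",np.hstack(tiles)); e["c"][:3]=X; np.savez("est2.npz",**e)
E
python3 est2.py
```

```text
scene lid [([322.1, 195.2, 76.7, 58.3], 0.66, 3021), ([301.7, 195.5, 29.0, 21.8], 0.61, 593)]
scene clamp [([302.5, 196.7, 33.2, 18.4], 0.7, 579)]
[('clip_seat', [[179.9, 248.5]]), ('lid_edge', [[290.7, 196.8]]), ('lid_hinge', [[353.9, 196.2]]), ('clamp_tip', [[311.0, 192.1]]), ('tube_center', [[243.7, 223.9]])]
top lid [([224.2, 216.9, 67.9, 62.4], 0.61, 3396)]
top clamp [([244.3, 213.9, 33.6, 21.9], 0.96, 667), ([425.2, 212.8, 45.3, 47.3], 0.28, 464)]
[('clip_seat', [[227.7, 173.4]]), ('lid_edge', [[255.5, 215.9]]), ('lid_hinge', [[197.3, 213.2]]), ('clamp_tip', [[230.7, 215.2]]), ('tube_center', [[296.4, 213.5]])]
('scene', 'top') [ 0.5252  0.1316 -0.0299] 0.118
('scene',) [ 0.5214  0.1319 -0.0223] 0.059
('top',) [ 0.526   0.1318 -0.0293] 0.047
{'scene': [[[329.1, 242.4]]], 'top': [[[226.9, 171.6]]]}
```

View pics/fit2.png

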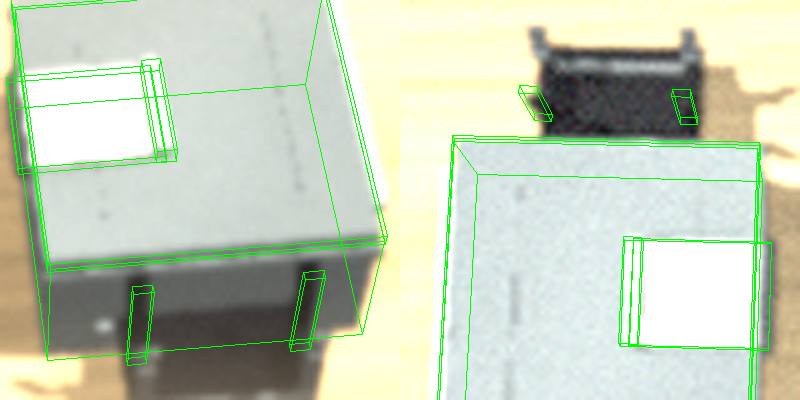

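Lid and strap lie flat and the refined fit follows them. I use (0.5245, 0.1316, -0.027) for the crate. Now the tube.

```bash
python3 - <<'E'
import numpy as np
e=dict(np.load("est.npz")); e["c"][:3]=[.5245,.1316,-.027]; np.savez("est.npz",**e)
E
python3 -m inch '[[87,[0,0,0],[-7.7,0.3,-0.3]],[87,[0,0,0],[-7.7,0,0]],[87,[20,15,43],[0,0,0]],[87,[40,15,43],[0,0,0]],[87,[40,15,43],[0,0,0]],[87,[20,0,0],[0,0,0]],[87,[0,0,0],[0,0,0]],[87,[0,0,0],[0,0,0]]]'; python3 go.py w .594 -.324 .10 14.3
```

```text
time: 24.58
position: [0.5986, -0.3219, 0.1713]
tool_rot: [0.432, 0.559, -0.43, 0.562]
ft_force: [-0.8, 0.1, 0.2]
grip_width: 0.087
t 24.57 pos [ 0.5986 -0.3219  0.1713] jaw [0.966 0.257 0.003] F [-0.8  0.1  0.2] grip 0.087 q [-0.66  0.65  1.34  0.    1.15 -0.92]
target [ 0.594 -0.324  0.1  ] turn deg [ 0.58  0.1  -0.19] alt turn [-179.4    0.3    0.2] shift mm [71.3 -4.9  0.9]
```

```bash
python3 -m inch '[[87,[20,-5,1],[0.6,0,-0.2]],[87,[35,0,0],[0,0,0]],[87,[35,0,0],[0,0,0]],[87,[25,0,0],[0,0,0]],[87,[10,0,0],[0,0,0]],[87,[0,0,0],[0,0,0]]]'; python3 go.py w .594 -.324 .004 14.3
```

```text
time: 25.32
position: [0.6005, -0.3267, 0.0561]
tool_rot: [0.433, 0.551, -0.434, 0.567]
ft_force: [0.1, -0.3, 0.0]
grip_width: 0.0869
t 25.32 pos [ 0.6005 -0.3267  0.0561] jaw [0.968 0.249 0.013] F [ 0.1 -0.3  0. ] grip 0.0869 q [-0.66  0.8   1.41 -0.    0.91 -0.91]
target [ 0.594 -0.324  0.004] turn deg [ 0.13  1.03 -0.72] alt turn [-179.9    1.1    1.6] shift mm [52.1 -5.6 -4.2]
```

```bash
python3 -m inch '[[87,[10,-6,-4],[0,1,-0.7]],[87,[20,0,0],[0,0,0]],[87,[15,0,0],[0,0,0]],[87,[4,0,0],[0,0,0]],[87,[0,0,0],[0,0,0]]]'; python3 go.py w .594 -.324 .004 14.3
```

```text
time: 25.95
position: [0.5948, -0.3254, 0.0063]
tool_rot: [0.433, 0.558, -0.433, 0.56]
ft_force: [-0.0, 0.6, -0.0]
grip_width: 0.0867
t 25.95 pos [ 0.5948 -0.3254  0.0063] jaw [0.968 0.249 0.002] F [-0.   0.6 -0. ] grip 0.0867 q [-0.66  0.87  1.42 -0.    0.85 -0.92]
target [ 0.594 -0.324  0.004] turn deg [ 0.13  0.17 -0.12] alt turn [-179.9    0.2    0.3] shift mm [ 2.3 -0.5 -1.5]
```

```bash
python3 -m inch '[[0,[2,0,-1],[0,0.2,-0.1]],[0,[0,0,0],[0,0,0]],[0,[0,0,0],[0,0,0]],[0,[0,0,0],[0,0,0]],[0,[0,0,0],[0,0,0]],[0,[0,0,0],[0,0,0]]]' 50; python3 go.py w .594 -.324 .25 14.3
```

```text
time: 26.7
position: [0.5956, -0.3249, 0.0057]
tool_rot: [0.433, 0.558, -0.433, 0.56]
ft_force: [0.2, 0.3, -0.3]
grip_width: 0.035
t 26.7 pos [ 0.5956 -0.3249  0.0057] jaw [0.968 0.249 0.002] F [ 0.2  0.3 -0.3] grip 0.035 q [-0.66  0.87  1.42  0.    0.85 -0.92]
target [ 0.594 -0.324  0.25 ] turn deg [ 0.14  0.08 -0.12] alt turn [-1.799e+02  2.000e-01  1.000e-01] shift mm [-244.3   -1.3   -1.3]
```

```bash
python3 -m inch '[[0,[0,0,0],[0,0,0]],[0,[0,0,0],[0,0,0]],[0,[-10,0,0],[0,0,0]],[0,[-25,0,0],[0,0,0]],[0,[-40,0,0],[0,0,0]],[0,[-50,0,0],[0,0,0]],[0,[-50,0,0],[0,0,0]],[0,[-40,0,0],[0,0,0]],[0,[-20,0,0],[0,0,0]],[0,[0,0,0],[0,0,0]]]' 50; python3 go.py c .15 0 .20 0
```

```text
time: 27.95
position: [0.5947, -0.3244, 0.2515]
tool_rot: [0.434, 0.558, -0.433, 0.56]
ft_force: [0.1, 0.2, -0.6]
grip_width: 0.0291
t 27.95 pos [ 0.5947 -0.3244  0.2515] jaw [0.968 0.249 0.003] F [ 0.1  0.2 -0.6] grip 0.0291 q [-0.66  0.57  1.26  0.    1.31 -0.92]
target [0.6744 0.1276 0.2   ] turn deg [15.99  0.1  -0.18] alt turn [-1.64e+02  3.00e-01  1.00e-01] shift mm [  51.5   67.5 -453.9]
```

```bash
python3 -m inch '[[0,[0,0,0],[8,0,0]],[0,[0,0,0],[8,0,0]],[0,[0,7,-30],[0,0,0]],[0,[0,7,-50],[0,0,0]],[0,[0,7,-50],[0,0,0]],[0,[0,7,-50],[0,0,0]],[0,[0,7,-50],[0,0,0]],[0,[0,7,-50],[0,0,0]],[0,[0,7,-50],[0,0,0]],[0,[0,7,-50],[0,0,0]],[0,[0,5,-30],[0,0,0]],[0,[0,0,0],[0,0,0]]]'; python3 go.py c .15 0 .20 0
```

```text
time: 29.45
position: [0.6638, 0.0976, 0.234]
tool_rot: [-0.505, -0.498, 0.514, -0.482]
ft_force: [-0.0, -0.2, -0.4]
grip_width: 0.0292
t 29.45 pos [0.6638 0.0976 0.234 ] jaw [ 0.999 -0.04  -0.025] F [-0.  -0.2 -0.4] grip 0.0292 q [-0.02  0.59  1.28  0.01  1.3   0.01]
target [0.6744 0.1276 0.2   ] turn deg [-0.75 -0.41  1.45] alt turn [179.2   2.3   0.6] shift mm [ 34.    9.9 -30.2]
```

```bash
python3 -m inch '[[0,[15,10,-15],[-0.8,-0.4,1.5]],[0,[15,0,-15],[0,0,0]],[0,[0,0,0],[0,0,0]],[0,[0,0,0],[0,0,0]]]'; python3 go.py c .15 0 .20 0
cat > chk.py <<'E'
from h import *
import sys
m={}; o=get_obs(); e=np.load("est.npz")["c"]
Rt=R.from_quat(o["tool_rot"]); 
zoff=float(sys.argv[1]) if len(sys.argv)>1 else .014
for c in CAM:
    im=imaging.camera(c); cv2.imwrite(f"pics/r3_{c}.png",im[:,:,::-1])
    L=imaging.cut_out(c,"tube_center"); pc=proj(c,o["position"]+[0,0,zoff])[0]
    if L:
        d=min(L,key=lambda d:np.hypot(*(np.array(d["box"][:2])-pc))); print(c,np.round(d["box"],1),round(d["confidence"],2),np.round(pc,1)); m[c]=d["pixels"]
    print([np.round(d["pixel"],1).tolist() for d in imaging.tip_of(c,"tube_center")],"expect",pc.round(1),"seat",[np.round(d["pixel"],1).tolist() for d in imaging.tip_of(c,"clip_seat")],proj(c,pose(*e[:3],[.15,0,.08])).round(1), [np.round(d["box"],1).tolist() for d in imaging.cut_out(c,"jaw")])
def tub(x): return [h+[0,0,x[3]-.018] for h in tube(x[:3])]
x0=[*(o["position"][:2]),e[2],o["position"][2]+zoff]
if len(m)==2: print("fit",fit(m,tub,x0,[.01,.01,.05,.01]),"expected",np.round(x0,4))
s=cv2.imread("pics/r3_scene.png")[170:270,265:385]; t=cv2.imread("pics/r3_top.png")[130:230,170:290]
cv2.imwrite(f"pics/chk{int(o['time']*10)}.png",cv2.convertScaleAbs(cv2.resize(np.hstack([s,t]),(800,333),interpolation=cv2.INTER_CUBIC),alpha=1.5,beta=20)); print(int(o['time']*10))
E
python3 chk.py; cp pics/chk3*.png pics/chkA.png 2>/dev/null; cp pics/chk29*.png pics/chkA.png 2>/dev/null; ls pics
```

```text
time: 29.95
position: [0.6722, 0.1248, 0.1996]
tool_rot: [-0.505, -0.494, 0.509, -0.492]
ft_force: [0.5, -0.3, -1.0]
grip_width: 0.0289
t 29.95 pos [0.6722 0.1248 0.1996] jaw [ 1.    -0.028 -0.006] F [ 0.5 -0.3 -1. ] grip 0.0289 q [ 0.02  0.63  1.29 -0.    1.22  0.05]
target [0.6744 0.1276 0.2   ] turn deg [-0.06  0.16  0.33] alt turn [179.9   0.5  -0.3] shift mm [-0.4  2.2 -2.8]
scene [332.  218.2  71.2  23.7] 0.97 [332. 216.]
[[331.2, 215.4], [245.1, 223.0]] expect [332. 216.] seat [[329.1, 241.7]] [[329.2 242.1]] [[328.9, 252.9, 35.1, 18.5]]
top [225.1 164.   57.7  12.4] 0.48 [223.6 162. ]
[[297.8, 213.2], [224.7, 161.7]] expect [223.6 162. ] seat [[229.2, 171.8]] [[226.8 171.8]] []
fit (array([ 0.67426028,  0.12592359, -0.03733053,  0.21504284]), np.float64(2.912187994938307)) expected [ 0.6722  0.1248 -0.027   0.2136]
299
b_scene.png
b_top.png
booked.png
chk299.png
chkA.png
fit1.png
fit2.png
r2_scene.png
r2_top.png
r3_scene.png
r3_top.png
raw_scene.png
raw_top.png
scene0.png
top0.png
```

View pics/chkA.png

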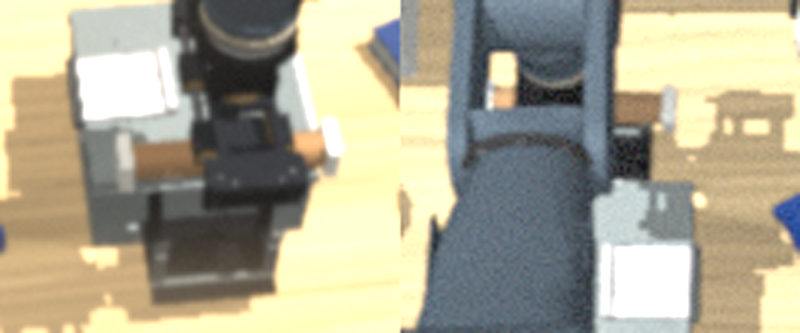

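Tube is level and where the arm says it is (scene (331,215), expected (332,216)), and the clip detection matches the fit. Descending.

```bash
python3 -m inch '[[0,[10,2,-3],[0,0.2,0.3]],[0,[15,0,0],[0,0,0]],[0,[15,0,0],[0,0,0]],[0,[10,0,0],[0,0,0]],[0,[0,0,0],[0,0,0]]]'; python3 go.py c .15 0 .12 0
```

```text
time: 31.08
position: [0.6733, 0.1289, 0.1446]
tool_rot: [-0.506, -0.494, 0.507, -0.492]
ft_force: [0.0, -0.3, -1.2]
grip_width: 0.0286
t 31.07 pos [0.6733 0.1289 0.1446] jaw [ 1.    -0.027 -0.003] F [ 0.  -0.3 -1.2] grip 0.0286 q [0.03 0.69 1.33 0.   1.11 0.05]
target [0.6744 0.1276 0.12  ] turn deg [-0.02 -0.07  0.15] alt turn [1.8e+02 2.0e-01 1.0e-01] shift mm [24.6  1.1  1.3]
```

```bash
python3 -m inch '[[0,[10,1,1],[0,0,0.1]],[0,[10,0,0],[0,0,0]],[0,[5,0,0],[0,0,0]],[0,[0,0,0],[0,0,0]]]'; python3 go.py c .15 0 .10 0
```

```text
time: 31.58
position: [0.675, 0.1277, 0.1183]
tool_rot: [0.507, 0.493, -0.506, 0.493]
ft_force: [0.7, 0.3, 0.7]
grip_width: 0.0291
t 31.57 pos [0.675  0.1277 0.1183] jaw [ 1.    -0.027  0.001] F [0.7 0.3 0.7] grip 0.0291 q [0.02 0.73 1.35 0.   1.06 0.05]
target [0.6744 0.1276 0.1   ] turn deg [-0.02 -0.08 -0.03] alt turn [ 1.8e+02 -0.0e+00  1.0e-01] shift mm [18.3 -0.5  0.2]
```

```bash
python3 -m inch '[[0,[8,0,0],[0,0,0]],[0,[6,0,0],[0,0,0]],[0,[4,0,0],[0,0,0]],[0,[0,0,0],[0,0,0]]]'; python3 go.py c .15 0 .066 0
```

```text
time: 32.08
position: [0.675, 0.1279, 0.0996]
tool_rot: [0.507, 0.493, -0.506, 0.493]
ft_force: [-1.4, 0.8, -0.1]
grip_width: 0.0287
t 32.08 pos [0.675  0.1279 0.0996] jaw [ 1.    -0.027  0.001] F [-1.4  0.8 -0.1] grip 0.0287 q [0.02 0.75 1.36 0.   1.03 0.05]
target [0.6744 0.1276 0.066 ] turn deg [-0.01 -0.08 -0.05] alt turn [ 1.8e+02 -1.0e-01  1.0e-01] shift mm [33.6 -0.6  0.4]
```

```bash
python3 -m inch '[[0,[5,0,0],[0,0,0]],[0,[5,0,0],[0,0,0]],[0,[4,0,0],[0,0,0]]]'; python3 -m inch '[[0,[4,0,0],[0,0,0]],[0,[4,0,0],[0,0,0]]]'; python3 go.py c .15 0 .066 0
```

```text
time: 32.45
position: [0.6789, 0.128, 0.0962]
tool_rot: [0.51, 0.491, -0.503, 0.496]
ft_force: [-4.6, -0.9, 13.8]
grip_width: 0.0288
time: 32.7
position: [0.6812, 0.1279, 0.0961]
tool_rot: [0.511, 0.489, -0.502, 0.498]
ft_force: [-6.0, -1.5, 15.1]
grip_width: 0.0287
t 32.7 pos [0.6812 0.1279 0.0961] jaw [ 0.999 -0.026  0.019] F [-6.  -1.5 15.1] grip 0.0287 q [ 0.02  0.75  1.36 -0.    1.01  0.05]
target [0.6744 0.1276 0.066 ] turn deg [ 0.06 -0.05 -1.07] alt turn [-1.799e+02  1.700e+00 -1.000e-01] shift mm [30.1 -6.7  0.6]
```

```bash
python3 -m inch '[[0,[-6,-7,0],[0,0,-1]],[0,[0,-2,0],[0,0,0]],[0,[0,0,0],[0,0,0]]]'; python3 go.py c .15 0 .066 0
```

```text
time: 33.08
position: [0.6722, 0.1282, 0.1028]
tool_rot: [0.507, 0.493, -0.505, 0.494]
ft_force: [-0.4, -0.3, -0.6]
grip_width: 0.0287
t 33.08 pos [0.6722 0.1282 0.1028] jaw [ 1.    -0.026  0.003] F [-0.4 -0.3 -0.6] grip 0.0287 q [0.03 0.74 1.37 0.   1.03 0.05]
target [0.6744 0.1276 0.066 ] turn deg [ 0.06 -0.05 -0.17] alt turn [-1.799e+02  3.000e-01 -1.000e-01] shift mm [36.8  2.3  0.6]
```

```bash
python3 -m inch '[[0,[6,-1,0],[0,0,-0.2]],[0,[6,-2,0],[0,0,-0.3]],[0,[6,-2,0],[0,0,-0.3]]]'; python3 go.py c .15 0 .066 0
```

```text
time: 33.45
position: [0.6721, 0.1282, 0.0877]
tool_rot: [0.506, 0.494, -0.506, 0.494]
ft_force: [0.0, 0.2, 8.8]
grip_width: 0.029
t 33.45 pos [0.6721 0.1282 0.0877] jaw [ 1.    -0.023 -0.   ] F [0.  0.2 8.8] grip 0.029 q [0.03 0.76 1.38 0.   1.   0.05]
target [0.6744 0.1276 0.066 ] turn deg [ 0.2  -0.04  0.01] alt turn [-1.798e+02 -0.000e+00 -1.000e-01] shift mm [21.7  2.3  0.6]
```

Going in now (z 0.088, 9 N, no side force). Continue.

```bash
python3 -m inch '[[0,[6,-1,0],[-0.1,0,-0.3]],[0,[6,-1,0],[0,0,-0.2]],[0,[6,0,0],[0,0,0]]]'; python3 go.py c .15 0 .066 0
```

```text
time: 33.83
position: [0.6723, 0.128, 0.0709]
tool_rot: [-0.504, -0.496, 0.506, -0.494]
ft_force: [-0.1, -1.0, 1.2]
grip_width: 0.0289
t 33.83 pos [0.6723 0.128  0.0709] jaw [ 1.    -0.02  -0.004] F [-0.1 -1.   1.2] grip 0.0289 q [ 0.03  0.79  1.38 -0.    0.98  0.05]
target [0.6744 0.1276 0.066 ] turn deg [0.39 0.02 0.24] alt turn [-179.6   -0.4    0. ] shift mm [4.9 2.1 0.4]
```

```bash
python3 -m inch '[[0,[4,0,0],[0.3,0,0.2]],[0,[3,0,0],[0,0,0]],[0,[3,0,0],[0,0,0]],[0,[4,0,0],[0,0,0]]]'; python3 go.py c .15 0 .066 0
```

```text
time: 34.33
position: [0.6725, 0.128, 0.0673]
tool_rot: [-0.506, -0.494, 0.506, -0.494]
ft_force: [-7.5, -1.6, 25.9]
grip_width: 0.0289
t 34.33 pos [0.6725 0.128  0.0673] jaw [ 1.    -0.025  0.   ] F [-7.5 -1.6 25.9] grip 0.0289 q [ 0.03  0.79  1.38 -0.    0.97  0.05]
target [0.6744 0.1276 0.066 ] turn deg [ 0.13  0.05 -0.  ] alt turn [-1.799e+02  0.000e+00  1.000e-01] shift mm [1.3 1.9 0.4]
```

```bash
python3 -m inch '[[0,[-1,0,0],[0,0,0]],[42,[0,0,0],[0,0,0]],[42,[0,0,0],[0,0,0]],[42,[0,0,0],[0,0,0]]]' 20; python3 -m inch '[[42,[-15,0,0],[0,0,0]],[42,[-25,0,0],[0,0,0]],[42,[-40,0,0],[0,0,0]],[42,[-50,0,0],[0,0,0]],[42,[-50,0,20],[0,0,0]],[42,[-20,-40,40],[0,0,0]],[42,[0,-40,50],[0,0,0]],[42,[0,-40,50],[0,0,0]],[42,[0,-40,50],[0,0,0]],[42,[0,-40,50],[0,0,0]],[42,[0,0,50],[0,0,0]],[42,[0,0,0],[0,0,0]]]'
```

```text
time: 34.83
position: [0.6705, 0.1281, 0.0659]
tool_rot: [-0.505, -0.495, 0.508, -0.492]
ft_force: [-0.7, 0.0, 0.5]
grip_width: 0.0418
time: 36.33
position: [0.4666, -0.1791, 0.2835]
tool_rot: [0.507, 0.489, -0.505, 0.499]
ft_force: [-0.0, 0.5, 1.0]
grip_width: 0.0424
```

```bash
cat > fin.py <<'E'
from h import *
e=np.load("est.npz")["c"]; m={}
for c in CAM:
    im=imaging.camera(c); cv2.imwrite(f"pics/f_{c}.png",im[:,:,::-1]); p=proj(c,pose(*e[:3],[.15,0,.08]))[0]
    L=imaging.cut_out(c,"tube_center"); d=min(L,key=lambda d:np.hypot(*(np.array(d["box"][:2])-p))); m[c]=d["pixels"]; print(c,np.round(d["box"],1),p.round(1),[np.round(d["pixel"],1).tolist() for d in imaging.tip_of(c,"tube_center")],"lid_edge",[np.round(d["pixel"],1).tolist() for d in imaging.tip_of(c,"lid_edge")[:1]])
x,f=fit(m,lambda x:[h+[0,0,x[3]-.018] for h in tube(x[:3])],[*pose(*e[:3],[.15,0,.08])[0][:2],e[2],.08],[.01,.01,.05,.01])
d=R.from_euler('z',-e[2]).apply([x[0]-e[0],x[1]-e[1],0]); print("tube rel seat mm",(d*1000-[150,0,0]).round(1),"z",round(x[3],4),"yaw rel",round(x[2]-e[2],3),"xor",round(f,2))
s=cv2.imread("pics/f_scene.png")[165:275,260:380]; t=cv2.imread("pics/f_top.png")[145:255,170:290]
cv2.imwrite("pics/fin.png",cv2.convertScaleAbs(cv2.resize(np.hstack([s,t]),(800,367),interpolation=cv2.INTER_CUBIC),alpha=1.4,beta=20)); print(get_obs()["time"],get_obs()["ft_force"])
E
python3 fin.py
```

```text
scene [331.2 242.4  62.7  20.9] [329.2 242.1] [[330.4, 243.6], [242.2, 222.8]] lid_edge [[292.0, 199.7]]
top [227.8 173.3  53.2  11.5] [226.8 171.8] [[226.8, 172.7], [299.2, 214.3]] lid_edge [[255.6, 214.3]]
tube rel seat mm [0.  1.7 0. ] z 0.0831 yaw rel -0.003 xor 0.48
36.725 [0.68998646 0.15595021 0.38389618]
```

View pics/fin.png

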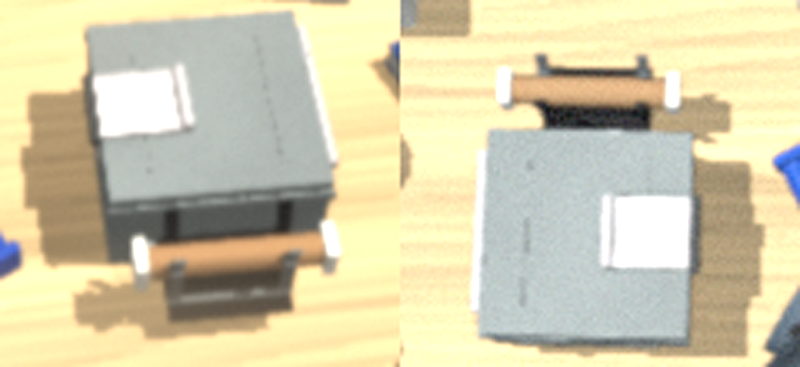

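The final picture shows the tube across both forks in front of the lid, with the jaw noses over it at (175,265) and (290,258). The lid is flat and the strap lies on it. The arm is clear and no force is sensed, so I'm handing in.

```bash
python3 -c "
from rig import robot; print(robot.hand_in())"
```

```text
the job is handed in; nothing more can be done
None
```

I finished all four steps and handed the job in at about 37 s of the 72 s allowed. No verdict came back, so what follows rests on my own checks.

- **Book:** it stands in the free strip. I checked it in a picture before shutting the lid.
- **Lid:** it is down on the rim. The fingertips stopped at 113 mm height with about 7 N.
- **Clamp:** the strap lies flat on the lid. The fingertips stopped at 119 mm with about 24 N.
- **Tube:** the first push stalled on the jaw noses at about 15 N because the arm had drifted 6 mm outward. I backed off, re-centred and pushed again. The force rose to 9 N, dropped to 1 N as the jaw snapped, and then the tube stopped hard at the bottom with 26 N.

**Last checks:**
- **Tube position:** the final camera fit put the tube 0 mm across and 1.7 mm along from the seat, parallel within 0.003 rad.
- **Tube height:** the same rough fit gave 83 mm against 80 mm for the seat, while the arm's reading gave 79.6 mm. I trusted the arm's reading, because the tube had stopped hard at the bottom.
- **Jaw and gripper:** I judged the jaw closed from the picture and the force drop, not from a measured angle. The gripper was clear with no force sensed.
- **Bystanders:** I steered clear of them, but I did not measure their positions at the end.

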